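Find the full refill canister by weight and shelve it in the desk organiser

TASK

Two identical refill canisters hang on the hook stands on the desk; one is full and the other is empty, and only their weight tells which. Lift the full canister up and off its hook and set it down gently, upright and fully home, in the square well of the wooden organiser. The empty canister must hang on its own hook at the end (lifting it to feel its weight is fine); do not tip the canisters over, and leave everything else on the desk where it is.

Things in the scene. Friction and masses are not known exactly. Their poses are not given: they have to be found in the camera images.
- tin_a: canister hanging on the left stand (both look alike): green square tin 60 x 60 mm, 80 mm high with its fixed white lid; origin: centre of its underside, z up. On the lid stands a red hang tab, 12 mm thick (x), 42 mm wide (y), z = 80 to 172 mm. Its hole is 26 mm wide, from z = 80 to 116 mm at the sides, gabled to 124 mm in the middle. Empty it weighs about 0.18 kg, full 0.5 to 0.75 kg.
- tab_a (a point): middle of the solid grip part of tin_a's red tab, above the hole, 160 mm above the tin's underside; axes as the tin's (tab faces look to +x and -x)
- eye_a (a point): point in the hole of tin_a's tab where the axis of the hook arm lies when the tin hangs, 119 mm above the tin's underside
- stand_a: left hook stand, fixed: base plate 90 x 90 x 10 mm (origin: centre of its underside), post 16 mm thick up to z = 200 mm. A round arm 8 mm thick runs from the post along the stand's own -x for 100 mm, axis at z = 200 mm; at its end the tip is turned up, 16 mm higher than the arm's top (to z = 220 mm).
- hook_a (a point): on the axis of stand_a's arm, 55 mm out from the post, where the canister hangs at the start
- tin_b: canister hanging on the right stand (both look alike): green square tin 60 x 60 mm, 80 mm high with its fixed white lid; origin: centre of its underside, z up. On the lid stands a red hang tab, 12 mm thick (x), 42 mm wide (y), z = 80 to 172 mm. Its hole is 26 mm wide, from z = 80 to 116 mm at the sides, gabled to 124 mm in the middle. Empty it weighs about 0.18 kg, full 0.5 to 0.75 kg.
- tab_b (a point): middle of the solid grip part of tin_b's red tab, above the hole, 160 mm above the tin's underside; axes as the tin's (tab faces look to +x and -x)
- eye_b (a point): point in the hole of tin_b's tab where the axis of the hook arm lies when the tin hangs, 119 mm above the tin's underside
- stand_b: right hook stand, fixed: base plate 90 x 90 x 10 mm (origin: centre of its underside), post 16 mm thick up to z = 200 mm. A round arm 8 mm thick runs from the post along the stand's own -x for 100 mm, axis at z = 200 mm; at its end the tip is turned up, 16 mm higher than the arm's top (to z = 220 mm).
- hook_b (a point): on the axis of stand_b's arm, 55 mm out from the post, where the canister hangs at the start
- organiser: wooden desk organiser, fixed, 83 (x) x 171 (y) x 48 mm high, origin: centre of its underside. In its middle is an empty square well 67 x 67 mm (sides along x and y), 40 mm deep, its floor 8 mm above the desk; the compartments on either side (+y: yellow note block, up to 44 mm; -y: three markers) are full.
- well (a point): centre of the floor of the organiser's square well, axes as the organiser's
- mug: white mug, 82 mm across, 95 mm tall; bystander; origin: centre of its underside
- penpot: dark steel pen pot, 76 mm across, 100 mm tall; bystander; origin: centre of its underside
- stapler: blue and black stapler, 150 x 36 x 58 mm, lying along its own x; bystander; origin: centre of its underside
- tapedisp: grey tape dispenser, 160 x 60 x 93 mm; bystander; origin: centre of its underside
- bobblehead: figurine with a blue cap, 64 mm across, 110 mm tall; bystander; origin: centre of its underside
- hole_punch: grey hole punch, 120 x 75 x 55 mm; bystander; origin: centre of its underside
Not all that is in view belongs to the job. Leave any purple look-alike of the stand_a alone. Several things have the shape of the organiser; the one meant has the colours described above.

How it is judged:
On the way:
1. a canister is held in the fingers, clear of its hook and of the desk (((distance between eye_a and hook_a above 0.08 m and height (world z) of tin_a above 0.07 m and contact force between tin_a and the fingers above 1 N) or (distance between eye_b and hook_b above 0.08 m and height (world z) of tin_b above 0.07 m and contact force between tin_b and the fingers above 1 N))), for 0.2 s.
At the end, for the whole second after the job is handed in: The full canister stands upright (within 0.06 rad) on the floor of the organiser's well (within 4 mm of the floor and 7 mm of its centre, its full weight of over 3.5 N on the organiser), released and at rest; the empty one hangs still on the arm of its own stand (((horizontal distance between tin_a and well below 0.007 m and z of tin_a in the frame of well below 0.004 m and angle between tin_a's own z axis and vertical below 0.06 rad and contact force between tin_a and organiser above 3.5 N and linear speed of tin_a below 0.03 m/s and contact force between tin_b and stand_b above 0.8 N and height (world z) of tin_b above 0.06 m and angle between tin_b's own z axis and vertical below 0.3 rad and x of eye_b in the frame of stand_b above -0.1 m and linear speed of tin_b below 0.06 m/s) or (horizontal distance between tin_b and well below 0.007 m and z of tin_b in the frame of well below 0.004 m and angle between tin_b's own z axis and vertical below 0.06 rad and contact force between tin_b and organiser above 3.5 N and linear speed of tin_b below 0.03 m/s and contact force between tin_a and stand_a above 0.8 N and height (world z) of tin_a above 0.06 m and angle between tin_a's own z axis and vertical below 0.3 rad and x of eye_a in the frame of stand_a above -0.1 m and linear speed of tin_a below 0.06 m/s))); the robot touches nothing.
It fails at once if a canister is slammed down on or pressed into the organiser (over 80 N) (contact force between any of tin_a, tin_b and organiser above 80 N).
It fails at once if a canister is tipped over (more than 0.8 rad) (angle between any of tin_a, tin_b's own z axis and vertical above 0.8 rad).
It fails at once if a bystander is moved by more than 40 mm (distance of any of mug, penpot, stapler, tapedisp, bobblehead, hole_punch from where it was at the start of the episode above 0.04 m).
It also fails if it takes over 61 s, if anything falls off the work surface, if the arm or the gripper's body presses on something with over 40 N, if the wrist force passes 120 N, or if a joint passes its speed limit or range.

ROBOT

A 7-joint arm with a two-finger parallel gripper is mounted at the origin on the work surface. World frame = base frame: x ahead of the robot, y to its left, z up, the work surface at z = 0. Lengths are in m, angles in rad, forces in N, time in s.
With the tool pointing down it reaches from about 0.35 to 0.9 m from the base axis. Payload 19.9 kg.
Tool frame: the origin (TCP) lies midway between the tips of the shut fingers; the grasp point (between the pads) lies 19 mm behind it (robot.grip_point_offset is the distance from the TCP to the grasp point, in m); z points along the fingers, y is the line along which they close (so a half turn about z gives the same grasp; the last joint's range is limited). The gripper opens to 85 mm and grips with 20 to 120 N. Pads are 22 mm wide; open, the fingers measure 114 mm over their backs; the gripper's body (76 mm by 85 mm) begins 54 mm behind the grasp point. The pads swing forward as they close: fully open they stand 13 mm farther back than shut.
Start: joints at [-1.266, 0.417, -0.01, 1.614, 0.005, 1.111, -0.053], TCP at [0.212, 0.588, 0.231] pointing down, gripper open.
Joint ranges: [-2.81, 2.81], [-0.39, 2.02], [-1.27, 1.25], [0.06, 2.57], [-1.19, 4.33], [0.19, 2], [-2.82, 2.82]. Speed limits (rad/s): [1.89, 1.89, 2.39, 2.39, 3.01, 3.01, 3.01].

INTERFACE

Orientations are given as [roll, pitch, yaw] about the fixed x, y, z axes, in that order (R = Rz(yaw) Ry(pitch) Rx(roll)).
In Python, from cell import sensors, read_camera, hand_in, models, robot gives the robot as it stands.
- The arm moves only by the tool jog_arm, never from a script. Its argument "increments" is a list of rows, each a list of 3 entries, a list of its own where there are three numbers: the shift along the tool's x, y, z as a fraction of full scale, then the turn about the tool's z as a fraction of full scale, then the opening, from 0 (shut) to 1 (fully open). A call has 1 to 8 rows; each row is the pose to reach, as a shift and turn from the pose commanded when the call began, along the tool's axes at that moment, turning the shorter way round; what a row does not reach only later rows make up. Full scale, the value 1, is 80 cm for a shift and pi rad for a turn. A row lasts 1/12 s, in which the tool goes at most 41.7 mm and 7.16 degrees, less where a joint would pass 70% of its speed; a pose out of reach is approached as far as the arm can. A call with a number of a shift or a turn outside -1 to 1 is refused whole. A call with a gripper value outside its range is refused whole. The fingers move at their own pace and stop on an object; "newtons" is the grip in N (left out, the last holds). Time passes only in rows, so rows that repeat a pose let the fingers close. It gives the time, the measured TCP pose, the force, the opening and the grip force at its end, in the units of the state.
- sensors.read_state(): the state, without advancing time (a new reading comes with each control period).
- read_camera(name): name is "side" or "top"; returns a dict with "img" (420x560x3 uint8, red, green, blue), "vertical_fov" (degrees; the focal length in pixels is half the picture's height over the tangent of half this angle, whatever the lens; pixels are square), "cx", "cy" (the principal point, pixels), "T" (4x4, takes a point from camera to world coordinates). Camera axes: x right, y down, z forward; pixel columns grow to the right and rows downward; lengths in m; the calibration is good to about 2 mm. A picture is of the moment at which its call begins. There is no depth.
- hand_in(): hands the job in; it is judged then, once.
Trained networks look in a picture, given as the dict that the camera call returned (one of the last four; its "shot" number tells which), for a name from the list of things; names that differ only in an ending like _2 or _b are one class to them, and where a whole thing is asked for, a point or a joint stands for the part that bears it (a point fixed in the world has none). Each returns a list of dicts, best first, with "conf" (0 to 1); they miss things now and then, are a little off and sometimes report something else, mostly with a low value. They report only what shows in the picture. A call takes as long as a camera call. They do not tell look-alikes from the thing itself.
- models.recognise(picture, label): "point" ([column, row] in pixels, amid what is visible of it).
The state is a dict: "t": time; "joints": joint angles; "qvel": joint speeds; "effort": joint torques, N m; "tool_pos": TCP position; "eef_rot": TCP orientation; "ft_force": force on the tool from outside, world axes, zero at the start; "moment": the same for the moment, N m; "finger_gap": opening from 0.0 (shut) to 1.0 (fully open); "grip_force": force on a finger pad.
Only numpy, scipy, OpenCV 4.12 (cv2) and the standard library are available. Lean on these libraries where they do the work, as an engineer would, in place of code of your own. Each camera call takes 0.05 s, during which the arm holds its last target. There are 200 camera calls.

## Working session

There is one attempt and no reset: what is moved stays moved. The work goes in short steps, Python scripts to look and compute and a tool call to move; the robot and the scene stay as the last step left them, time stands still between calls to the robot, and variables do not carry over. Pictures are saved under pics/ and viewed, at most 10 in all, crops included, and the job is handed in when it is done.

Besides the shell and the picture viewer there is one more tool, called after "Call:" in YAML: its name, and indented under it one key for each argument. jog_arm: Moves the arm, as the interface text tells. Shift numbers are shares of 80 cm and turn numbers shares of pi rad, none past 1 either way. Its arguments: {"type":"object","properties":{"increments":{"type":"array","items":{"type":"array"}},"newtons":{"type":"number"}},"required":["increments"]}

```bash
mkdir -p pics
cat > h.py <<'E'
import numpy as np, cv2
from cell import sensors, read_camera, hand_in, models, robot
def K(p):
    f=p["img"].shape[0]/2/np.tan(np.radians(p["vertical_fov"])/2); return f,p["cx"],p["cy"]
def ray(p,uv):
    f,cx,cy=K(p); d=np.array([(uv[0]-cx)/f,(uv[1]-cy)/f,1]); T=np.array(p["T"]); return T[:3,3],T[:3,:3]@d
def onz(p,uv,z):
    o,d=ray(p,uv); return o+d*(z-o[2])/d[2]
def proj(p,X):
    f,cx,cy=K(p); T=np.array(p["T"]); q=T[:3,:3].T@(np.array(X)-T[:3,3]); return np.array([cx+f*q[0]/q[2],cy+f*q[1]/q[2]])
def tri(p,a,q,b):
    o1,d1=ray(p,a);o2,d2=ray(q,b); A=np.stack([d1,-d2],1); s=np.linalg.lstsq(A,o2-o1,rcond=None)[0]
    x=o1+s[0]*d1;y=o2+s[1]*d2; return (x+y)/2,np.linalg.norm(x-y)
def save(p,n,s=1): cv2.imwrite(n,cv2.resize(p["img"][:,:,::-1],None,fx=s,fy=s))
E
python3 - <<'E'
from h import *
np.set_printoptions(precision=3,suppress=True)
print(robot.__dict__ if hasattr(robot,'__dict__') else dir(robot)); s=sensors.read_state(); print(s)
for n in("side","top"):
    p=read_camera(n); save(p,f"pics/{n}0.png",1.4); print(n,K(p),np.array(p["T"]))
    for l in("tin_a","tab_a","stand_a","organiser","well","hook_a","eye_a"):
        print(l,[(np.round(d["point"],1).tolist(),round(d["conf"],2)) for d in models.recognise(p,l)])
E
```

```text
{}
{'t': 0.0, 'joints': array([-1.266,  0.418, -0.01 ,  1.614,  0.005,  1.111, -0.053]), 'qvel': array([ 0.001, -0.   , -0.001,  0.001, -0.   , -0.002,  0.001]), 'effort': array([  0.002, -86.447,   0.68 , -43.488,   0.019,   0.008,   0.   ]), 'tool_pos': array([0.212, 0.587, 0.231]), 'eef_rot': array([-3.14 ,  0.   ,  2.795]), 'ft_force': array([-0.233,  0.645,  1.087]), 'moment': array([ 0.034,  0.022, -0.058]), 'grip_force': 0.0, 'finger_gap': 0.9974316385449362}
side (np.float64(485.190920620951), 282.15277511058815, 207.27002132201784) [[ 0.75  -0.391  0.534 -0.179]
 [-0.662 -0.451  0.598 -0.83 ]
 [ 0.007 -0.802 -0.597  1.006]
 [ 0.     0.     0.     1.   ]]
tin_a [([308.4, 193.8], 0.7), ([221.6, 178.4], 0.65), ([326.5, 269.4], 0.64), ([337.7, 290.4], 0.48)]
tab_a [([223.7, 179.6], 0.88), ([323.0, 268.8], 0.79)]
stand_a [([336.5, 291.9], 0.72), ([196.1, 178.3], 0.7), ([237.1, 200.8], 0.67), ([222.0, 182.2], 0.31)]
organiser [([223.7, 273.6], 0.94), ([323.4, 265.7], 0.69), ([338.6, 296.0], 0.67)]
well [([227.6, 271.4], 0.93), ([289.2, 244.1], 0.59)]
hook_a [([338.1, 294.2], 0.83)
[... 185 characters left out ...]
6), 278.68377239363235, 209.33786877125175) [[-0.018 -0.984  0.18   0.225]
 [-1.     0.018 -0.003 -0.001]
 [-0.    -0.18  -0.984  1.922]
 [ 0.     0.     0.     1.   ]]
tin_a [([338.5, 222.4], 0.84), ([198.2, 209.1], 0.69), ([210.5, 158.9], 0.4)]
tab_a [([196.9, 209.3], 0.94), ([338.6, 218.4], 0.81)]
stand_a [([303.6, 156.3], 0.72), ([327.4, 210.5], 0.64), ([148.1, 209.8], 0.6), ([201.9, 198.8], 0.54)]
organiser [([271.0, 260.7], 0.8), ([211.8, 159.6], 0.31)]
well [([269.9, 262.7], 0.69), ([273.1, 199.9], 0.64)]
hook_a [([204.3, 197.4], 0.74), ([329.0, 211.3], 0.69), ([148.6, 211.1], 0.64), ([196.4, 210.6], 0.36)]
eye_a [([195.5, 208.4], 0.88), ([340.9, 222.4], 0.53), ([304.9, 156.8], 0.39)]
```

View pics/side0.png

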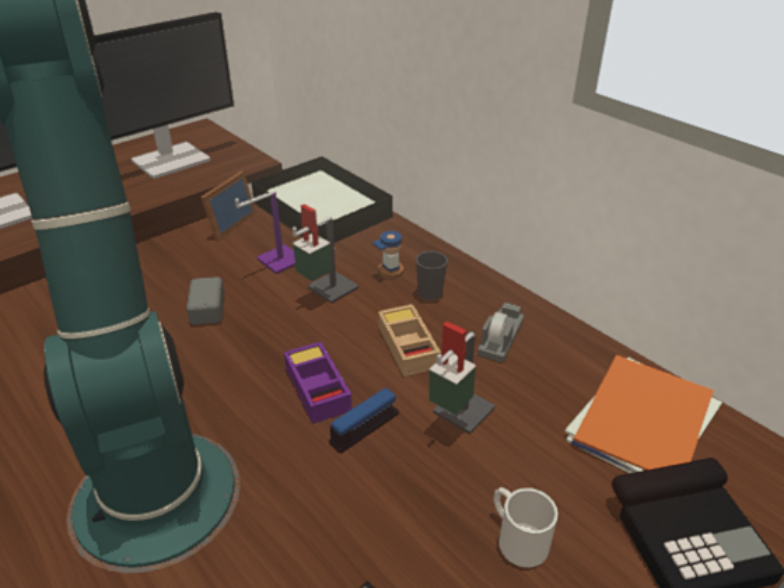

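View pics/top0.png

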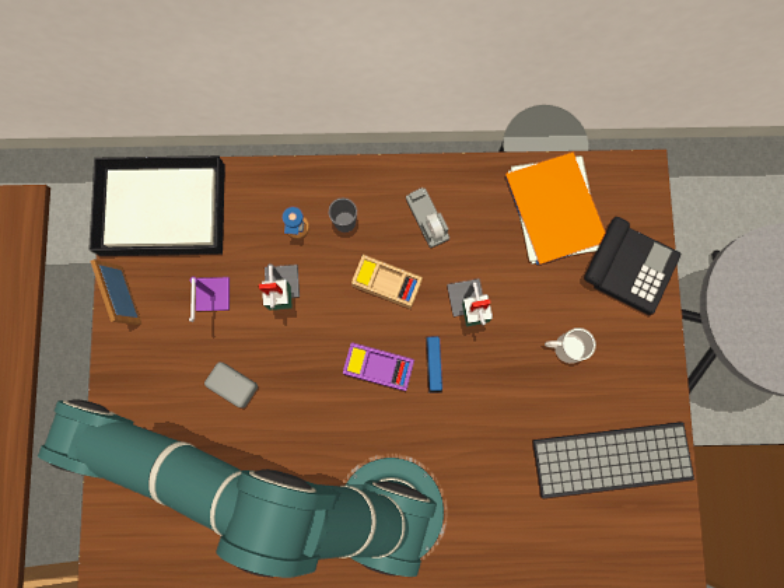

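Views: the tins hang at top px (197,207) and (338,219), side px (222,178) and (325,269). The stand look-alike is purple at top (148,210). Organiser candidates are wooden at top (276,200) / side (291,243) and purple at top (270,262) / side (227,272), so I choose the wooden one. Next is a close crop.

Run:
```python
from h import *
t=read_camera("top")["img"];s=read_camera("side")["img"]
c=lambda im,x,y,w=33,h=25:cv2.resize(im[y-h:y+h,x-w:x+w,::-1],(396,300),interpolation=cv2.INTER_CUBIC)
m=np.vstack([np.hstack([c(t,197,203),c(t,338,216)]),np.hstack([c(t,277,200),c(s,291,243)])])
cv2.imwrite("pics/crop1.png",m)
m=np.hstack([c(s,230,178,44,33),c(s,328,270,44,33)]);cv2.imwrite("pics/crop2.png",m)
```

```text
(no output)
```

View pics/crop1.png

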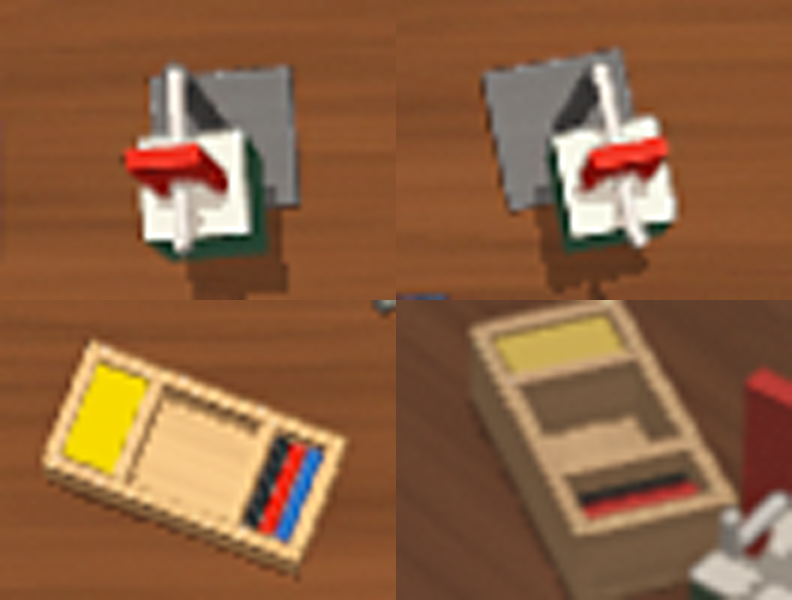

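View pics/crop2.png

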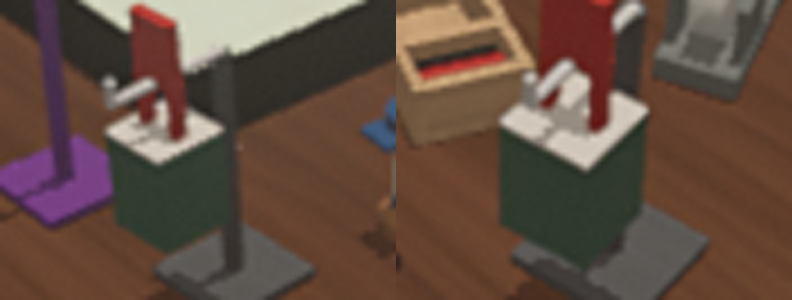

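The crops confirm the choice: the wooden organiser has the yellow block and markers, and both stands are grey with their arms pointing towards the robot. Next I'll fit the known wireframes to the image edges.

```bash
cat > fit.py <<'E'
from h import *
from scipy.optimize import minimize
from scipy.ndimage import map_coordinates
def rect(a,b,z): 
    c=[(-a/2,-b/2,z),(a/2,-b/2,z),(a/2,b/2,z),(-a/2,b/2,z)]; return [(c[i],c[(i+1)%4]) for i in range(4)]
W=dict(organiser=rect(.083,.171,.048)+rect(.067,.067,.048),
 tin=rect(.06,.06,.08)+rect(.012,.042,.172), lid=rect(.06,.06,.08), tab=rect(.012,.042,.172),
 stand=rect(.09,.09,.01))
def grads(p):
    g=cv2.GaussianBlur(p["img"],(0,0),.7).astype(np.float32)
    return [(cv2.Sobel(g[:,:,i],cv2.CV_32F,1,0),cv2.Sobel(g[:,:,i],cv2.CV_32F,0,1)) for i in range(3)]
def fit(ps,w,x0,z0=0,refs=4):
    G=[grads(p) for p in ps]; T=np.linspace(.04,.96,25)
    def cost(v):
        c,s=np.cos(v[2]),np.sin(v[2]); tot=0
        for p,g in zip(ps,G):
            f,cx,cy=K(p); M=np.array(p["T"])
            for a,b in W[w]:
                a=np.array(a);b=np.array(b); P=a+(b-a)*T[:,None]
                P=np.c_[c*P[:,0]-s*P[:,1]+v[0],s*P[:,0]+c*P[:,1]+v[1],P[:,2]+z0]
                q=(P-M[:3,3])@M[:3,:3]; u=cx+f*q[:,0]/q[:,2]; y=cy+f*q[:,1]/q[:,2]
                n=np.array([-(y[-1]-y[0]),u[-1]-u[0]]); n/=np.linalg.norm(n)+1e-9
                e=sum(np.abs(n[0]*map_coordinates(gx,[y,u],order=1)+n[1]*map_coordinates(gy,[y,u],order=1)) for gx,gy in g)
                tot+=np.minimum(e,400).mean()
        return -tot/len(ps)/len(W[w])
    best=None
    for dx in(-.006,0,.006):
      for dy in(-.006,0,.006):
        for dw in(-.1,0,.1):
          i=np.array(x0)+[dx,dy,dw]
          r=minimize(cost,i,method="Nelder-Mead",options=dict(initial_simplex=np.r_[[i],i+np.diag([.004,.004,.05])],xatol=1e-5))
          if best is None or r.fun<best.fun: best=r
    return np.r_[best.x,best.fun]
E
python3 - <<'E'
from fit import *
np.set_printoptions(precision=4,suppress=True)
t=read_camera("top");s=read_camera("side")
o=np.array([164,178]);tp=lambda x,y,ox,oy:(ox+(x+.5)/6-.5,oy+(y+.5)/6-.5)
i=onz(t,(276.5,200),.048)
for n,ps in(("both",[t,s]),("top",[t]),("side",[s])): print("org",n,fit(ps,"organiser",[i[0],i[1],-.35]))
for n,l,st,ly,sy in(("a",tp(195,180,164,178),tp(225,140,164,178),0,0),("b",tp(613,185,305-66,191),tp(557,130,305-66,191),.2,.2)):
    l0=onz(t,l,.161);s0=onz(t,st,.01)
    for m,ps in(("both",[t,s]),("top",[t]),("side",[s])):
        print(n,m,"tin",fit(ps,"tin",[l0[0],l0[1],ly],.081),"tab",fit(ps,"tab",[l0[0],l0[1],ly],.081),"stand",fit(ps,"stand",[s0[0],s0[1],sy]))
E
```

```text
org both [   0.5999   -0.0009   -0.3874 -355.3746]
org top [   0.5996   -0.0013   -0.3896 -354.34  ]
org side [   0.6      -0.0009   -0.3702 -358.2763]
a both tin [   0.554     0.2843    0.0781 -366.2856] tab [   0.5539    0.2862    0.0819 -376.0224] stand [   0.6126    0.2879    0.0397 -251.7303]
a top tin [   0.5542    0.2843    0.1526 -379.3661] tab [   0.5553    0.2845    0.1658 -384.0499] stand [   0.6139    0.2888    0.013  -304.0008]
a side tin [   0.5522    0.2837   -0.0092 -366.3566] tab [   0.5529    0.2856   -0.0101 -385.8076] stand [   0.6094    0.2864    0.0652 -221.4693]
b both tin [   0.5011   -0.2221    0.1621 -331.7023] tab [   0.5003   -0.2216    0.1563 -305.7518] stand [   0.5591   -0.2134    0.1553 -227.5991]
b top tin [   0.5046   -0.2196    0.1553 -378.955 ] tab [   0.4909   -0.2124    0.0475 -396.3127] stand [   0.561    -0.2125    0.1839 -328.7528]
b side tin [   0.5013   -0.2257    0.1889 -332.1873] tab [   0.5012   -0.2257    0.1913 -291.8   ] stand [   0.5615   -0.1683    0.5276 -166.6181]
```

```bash
cat > go.py <<'E'
import sys
from h import *
def go(x,y,z,yaw):
    from scipy.spatial.transform import Rotation as R
    s=sensors.read_state(); M=R.from_euler("xyz",s["eef_rot"]).as_matrix()
    d=M.T@(np.array([x,y,z])-s["tool_pos"])/.8; ph=(s["eef_rot"][2]-yaw+np.pi)%(2*np.pi)-np.pi
    print("t %.2f"%s["t"],"shift",np.round(d,4),"turn %.4f"%(ph/np.pi),"dist %.0fmm rows %.1f / %.1f"%(np.linalg.norm(d)*800,np.linalg.norm(d)*800/41.7,abs(np.degrees(ph))/7.16),"pos",s["tool_pos"].round(4),"rot",s["eef_rot"].round(3),"F",s["ft_force"].round(2))
if __name__=="__main__": go(*map(float,sys.argv[1:5]))
E
python3 go.py .554 .285 .31 1.65
```

```text
t 1.00 shift [-0.5302 -0.2108 -0.0983] turn 0.3644 dist 463mm rows 11.1 / 9.2 pos [0.2124 0.5878 0.2313] rot [-3.142  0.     2.795] F [ 0.14  0.91 -0.49]
```

Call:
jog_arm:
  increments:
    - [[0,0,-0.05],0,0.5]
    - [[0,0,-0.1],0,0.5]
    - [[-0.265,-0.105,-0.1],0.18,0.5]
    - [[-0.265,-0.105,-0.1],0.18,0.5]
    - [[-0.265,-0.105,-0.1],0.18,0.5]
    - [[-0.265,-0.105,-0.1],0.18,0.5]
    - [[-0.265,-0.105,-0.1],0.18,0.5]
    - [[-0.265,-0.105,-0.1],0.18,0.5]
  newtons: 60

```text
t: 1.67
tool_pos: [0.3872, 0.4326, 0.3117]
eef_rot: [3.141, 0.001, 2.219]
ft_force: [0.6, -0.1, 0.5]
finger_gap: 0.494
grip_force: 0.0
```

```bash
python3 go.py .554 .285 .31 1.65
```

```text
t 1.67 shift [-0.273   0.0547  0.0025] turn 0.1812 dist 223mm rows 5.3 / 4.6 pos [0.3872 0.4326 0.3117] rot [3.141e+00 1.000e-03 2.219e+00] F [ 0.63 -0.11  0.5 ]
```

Call:
jog_arm:
  increments:
    - [[-0.273,0.0547,0.0025],0.181,0.5]
    - [[-0.273,0.0547,0.0025],0.181,0.5]
    - [[-0.273,0.0547,0.0025],0.181,0.5]
    - [[-0.273,0.0547,0.0025],0.181,0.5]
    - [[-0.273,0.0547,0.0025],0.181,0.5]
    - [[-0.273,0.0547,0.0025],0.181,0.5]
    - [[-0.273,0.0547,0.0025],0.181,0.5]
    - [[-0.273,0.0547,0.0025],0.181,0.5]

```text
t: 2.33
tool_pos: [0.5519, 0.2901, 0.3091]
eef_rot: [-3.141, 0.0, 1.659]
ft_force: [-0.5, 1.1, -0.4]
finger_gap: 0.499
grip_force: 0.0
```

```bash
python3 go.py .554 .285 .225 1.65; python3 -c "
from h import *
p=read_camera('side');cv2.imwrite('pics/s1.png',cv2.resize(p['img'][100:220,150:310,::-1],None,fx=4,fy=4,interpolation=2))"
```

```text
t 2.33 shift [-0.0066  0.002   0.1051] turn 0.0030 dist 84mm rows 2.0 / 0.1 pos [0.5519 0.2901 0.3091] rot [-3.141  0.     1.659] F [-0.54  1.09 -0.43]
```

View pics/s1.png

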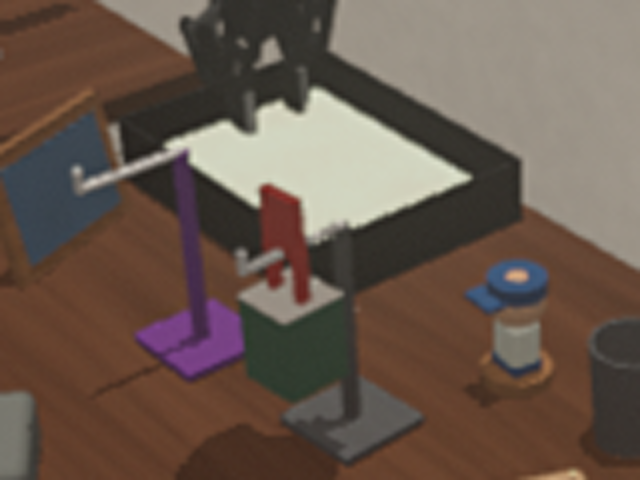

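The open fingers (crop px 248,120 and 302,95) straddle the red tab's line (282,190) from above. I'll go down.

Call:
jog_arm:
  increments:
    - [[-0.003,0.001,0],0,0.5]
    - [[-0.003,0.001,0.035],0,0.5]
    - [[-0.003,0.001,0.07],0,0.5]
    - [[-0.003,0.001,0.09],0,0.5]
    - [[-0.003,0.001,0.105],0,0.5]
    - [[-0.003,0.001,0.105],0,0.5]

```text
t: 2.88
tool_pos: [0.5512, 0.2888, 0.2232]
eef_rot: [-3.139, 0.001, 1.662]
ft_force: [0.3, 0.3, -0.3]
finger_gap: 0.499
grip_force: 0.0
```

```bash
python3 go.py .554 .285 .225 1.65
```

```text
t 2.88 shift [-0.0051  0.0031 -0.0022] turn 0.0039 dist 5mm rows 0.1 / 0.1 pos [0.5512 0.2888 0.2232] rot [-3.139e+00  1.000e-03  1.662e+00] F [ 0.35  0.3  -0.27]
```

Call:
jog_arm:
  increments:
    - [[-0.005,0.003,-0.002],0.003,0.5]
    - [[-0.005,0.003,-0.002],0.003,0.3]
    - [[-0.005,0.003,-0.002],0.003,0]
    - [[-0.005,0.003,-0.002],0.003,0]
    - [[-0.005,0.003,-0.002],0.003,0]
    - [[-0.005,0.003,-0.002],0.003,0]
    - [[-0.005,0.003,-0.002],0.003,0]
    - [[-0.005,0.003,-0.002],0.003,0]
  newtons: 60

```text
t: 3.55
tool_pos: [0.5557, 0.285, 0.2283]
eef_rot: [3.14, -0.001, 1.651]
ft_force: [-0.5, -1.1, 6.1]
finger_gap: 0.126
grip_force: 60.0
```

```bash
python3 go.py .554 .285 .237 1.65
```

```text
t 3.55 shift [ 0.0002 -0.0021 -0.0109] turn 0.0005 dist 9mm rows 0.2 / 0.0 pos [0.5557 0.285  0.2283] rot [ 3.140e+00 -1.000e-03  1.651e+00] F [-0.45 -1.09  6.07]
```

Call:
jog_arm:
  increments:
    - [[0,0,-0.006],0,0]
    - [[0,0,-0.01],0,0]
    - [[0,0,-0.01],0,0]
    - [[0,0,-0.01],0,0]
    - [[0,0,-0.01],0,0]

```text
t: 3.97
tool_pos: [0.5551, 0.2846, 0.2347]
eef_rot: [-3.141, 0.0, 1.651]
ft_force: [-0.0, -0.3, -7.2]
finger_gap: 0.12
grip_force: 58.6
```

```bash
python3 -c "
from h import *
for i in range(4):
  p=read_camera('side');s=sensors.read_state();print(s['t'],s['tool_pos'].round(4),s['ft_force'].round(2),s['moment'].round(3),s['grip_force'])
cv2.imwrite('pics/s2.png',cv2.resize(p['img'][100:220,150:310,::-1],None,fx=4,fy=4,interpolation=2))"
```

```text
4.0167 [0.5551 0.2846 0.2346] [-0.1  -0.31 -6.84] [ 0.056 -0.035  0.03 ] 58.62664461135864
4.0667 [0.5551 0.2846 0.2346] [ 0.76  0.22 -6.31] [ 0.057 -0.041 -0.019] 58.62673044204712
4.1167 [0.5552 0.2846 0.2347] [ 0.84 -0.78 -6.71] [ 0.046 -0.035 -0.031] 58.62855076789856
4.1667 [0.5552 0.2847 0.2347] [ 0.04  0.52 -7.12] [ 0.026 -0.021 -0.039] 58.62416088581085
```

The reading is about 6.8 N, so tin_a is the full one. I'll lift it to mid-hole and slide it out along the arm.

Call:
jog_arm:
  increments:
    - [[0,0,-0.012],0,0]
    - [[0,0,-0.024],0,0]
    - [[0,0,-0.024],0,0]
    - [[0,0,-0.024],0,0]

```text
t: 4.5
tool_pos: [0.5557, 0.2848, 0.2551]
eef_rot: [3.14, -0.001, 1.651]
ft_force: [-0.1, -0.3, -7.7]
finger_gap: 0.13
grip_force: 58.8
```

```bash
python3 -c "
from h import *
p=read_camera('side');s=sensors.read_state();print(s['t'],s['tool_pos'].round(4),s['eef_rot'],s['ft_force'].round(2))
cv2.imwrite('pics/s2.png',cv2.resize(p['img'][100:220,150:310,::-1],None,fx=4,fy=4,interpolation=2))"
```

```text
4.55 [0.5554 0.2847 0.2545] [ 3.14096584e+00 -3.32052715e-04  1.65123130e+00] [ 0.04  0.03 -6.72]
```

View pics/s2.png

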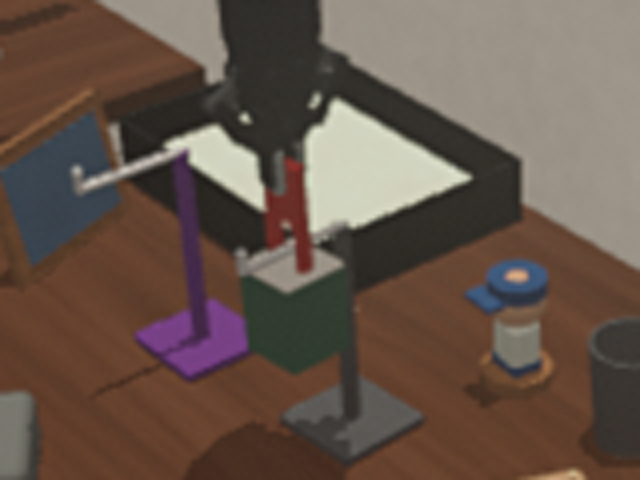

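The tin hangs upright in the grip with the arm mid-hole (crop px 287,245; lid centre ~295,268). Now I'll slide out.

Call:
jog_arm:
  increments:
    - [[0.001,-0.018,0],0,0]
    - [[0.002,-0.04,0],0,0]
    - [[0.0025,-0.06,0],0,0]
    - [[0.0035,-0.08,0],0,0]
    - [[0.0045,-0.1,0],0,0]
    - [[0.005,-0.12,0],0,0]
    - [[0.0055,-0.1375,0],0,0]
    - [[0.0055,-0.1375,0],0,0]

```text
t: 5.22
tool_pos: [0.4428, 0.2804, 0.2539]
eef_rot: [-3.14, -0.0, 1.653]
ft_force: [2.5, 0.8, -7.0]
finger_gap: 0.13
grip_force: 59.6
```

```bash
python3 go.py .445 .28 .33 1.184; python3 -c "
from h import *
p=read_camera('side');cv2.imwrite('pics/s3.png',cv2.resize(p['img'][100:260,130:310,::-1],None,fx=4,fy=3.75,interpolation=2)) "
```

```text
t 5.22 shift [-0.0007  0.0025 -0.0951] turn 0.1492 dist 76mm rows 1.8 / 3.8 pos [0.4428 0.2804 0.2539] rot [-3.14  -0.     1.653] F [ 2.51  0.79 -7.  ]
```

Call:
jog_arm:
  increments:
    - [[0,0,-0.035],0,0]
    - [[0,0,-0.07],0,0]
    - [[0,0,-0.07],0.04,0]
    - [[0,0,-0.07],0.08,0]
    - [[0,0,-0.07],0.12,0]
    - [[0,0,-0.07],0.149,0]
    - [[0,0,-0.07],0.149,0]
    - [[0,0,-0.07],0.149,0]

```text
t: 5.93
tool_pos: [0.4455, 0.2802, 0.3099]
eef_rot: [3.141, 0.0, 1.186]
ft_force: [0.0, 0.8, -6.3]
finger_gap: 0.129
grip_force: 61.0
```

```bash
python3 go.py .6 -.001 .31 1.184
```

```text
t 5.93 shift [-0.2534  0.3109  0.    ] turn 0.0007 dist 321mm rows 7.7 / 0.0 pos [0.4455 0.2802 0.3099] rot [3.141 0.    1.186] F [ 0.02  0.84 -6.29]
```

Call:
jog_arm:
  increments:
    - [[-0.025,0.031,0],0,0]
    - [[-0.063,0.078,0],0,0]
    - [[-0.101,0.124,0],0,0]
    - [[-0.139,0.171,0],0,0]
    - [[-0.177,0.218,0],0,0]
    - [[-0.215,0.264,0],0,0]
    - [[-0.24,0.295,0],0,0]
    - [[-0.2534,0.3109,0],0,0]

```text
t: 6.6
tool_pos: [0.5998, -0.0039, 0.3101]
eef_rot: [3.141, 0.0, 1.187]
ft_force: [0.7, 0.7, -6.6]
finger_gap: 0.13
grip_force: 60.8
```

Call:
jog_arm:
  increments:
    - [[0,0,0],0,0]
    - [[0,0,0],0,0]
    - [[0,0,0],0,0]
    - [[0,0,0],0,0]

```text
t: 6.93
tool_pos: [0.5988, -0.0005, 0.3099]
eef_rot: [-3.141, -0.0, 1.186]
ft_force: [0.0, 0.7, -5.6]
finger_gap: 0.123
grip_force: 60.5
```

```bash
python3 go.py .6 -.001 .245 1.184
python3 - <<'E'
from fit import *
np.set_printoptions(precision=4,suppress=True)
t=read_camera("top");s=read_camera("side")
z=sensors.read_state()["tool_pos"][2]-.2283+.081
W["lids"]=W["lid"]; print("z",z)
for n,ps in(("both",[t,s]),("top",[t]),("side",[s])):
    print(n,"lid",fit(ps,"lid",[.6,-.001,-.387],z))
c=lambda p,w=42,h=42:(lambda u:cv2.resize(p["img"][int(u[1])-h:int(u[1])+h,int(u[0])-w:int(u[0])+w,::-1],(400,400),interpolation=2))(proj(p,[.6,0,z]))
cv2.imwrite("pics/hold.png",np.hstack([c(t),c(s)]))
E
```

```text
t 6.93 shift [0.     0.0017 0.0812] turn 0.0007 dist 65mm rows 1.6 / 0.0 pos [ 5.988e-01 -5.000e-04  3.099e-01] rot [-3.141 -0.     1.186] F [ 0.03  0.73 -5.62]
z 0.16282997373806146
both lid [   0.5958   -0.0119   -0.4202 -192.0635]
top lid [   0.6043   -0.0229   -0.0536 -121.3968]
side lid [   0.5966   -0.0095   -0.3874 -355.038 ]
```

View pics/hold.png

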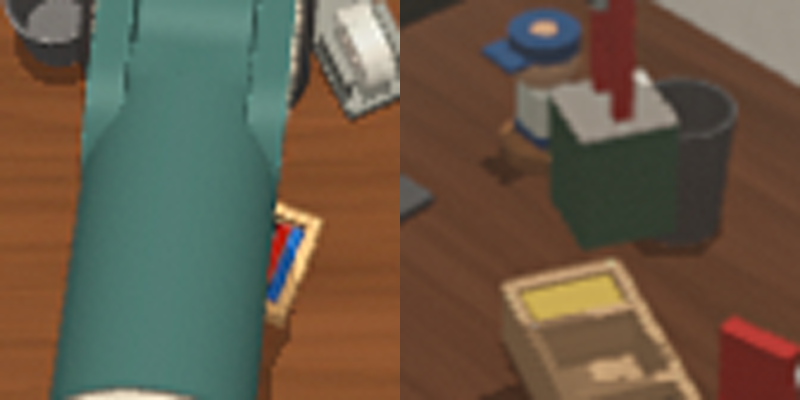

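The top view is blocked by the arm. In the side view the tin hangs upright above the organiser. I'll refine its in-hand offset with a fuller wireframe.

Run:
```python
from fit import *
np.set_printoptions(precision=4,suppress=True)
s=read_camera("side"); st=sensors.read_state(); tp=st["tool_pos"]; yaw=st["eef_rot"][2]
print(tp,yaw)
b=rect(.06,.06,0); h=.03
# visible faces: those seen from camera at (-.18,-.83): local -x and -y faces
body=W["lid"]+[b[0],b[3]]+[((x,y,0),(x,y,.08)) for x,y in((-h,-h),(h,-h),(-h,h))]
W["body"]=body
ty=np.array([np.sin(yaw),-np.cos(yaw)]);tx=np.array([np.cos(yaw),np.sin(yaw)])
for z in np.arange(.147,.178,.005):
    r=fit([s],"body",[.597,-.006,-.387],z); d=r[:2]-tp[:2]; print("z %.3f"%z,r,"tool x,y off",d@tx,d@ty)
z=.163;r=fit([s],"body",[.597,-.006,-.387],z)
def draw(v,col,im,k=6):
    c,q=np.cos(v[2]),np.sin(v[2])
    for e in body:
        P=[tuple(((proj(s,[c*a[0]-q*a[1]+v[0],q*a[0]+c*a[1]+v[1],a[2]+z])-o+.5)*k).astype(int)) for a in e]; cv2.line(im,*P,col,1)
u=proj(s,[.6,0,.2]).astype(int);o=u-[45,45]
im=cv2.resize(s["img"][o[1]:o[1]+90,o[0]:o[0]+90,::-1],None,fx=6,fy=6,interpolation=2)
draw(r,(0,255,255),im);draw([tp[0],tp[1],yaw-np.pi/2],(255,0,255),im)
cv2.imwrite("pics/ov.png",im)
```

```text
[ 0.5988 -0.0005  0.3102] 1.1853490815303234
z 0.147 [   0.612     0.0083   -0.3809 -220.6135] tool x,y off 0.013161491046021646 0.008927322961013163
z 0.152 [   0.607     0.0027   -0.384  -221.1014] tool x,y off 0.0061409240769551565 0.006395375490800468
z 0.157 [   0.6023   -0.0024   -0.3891 -221.268 ] tool x,y off -0.00043098943396655356 0.00400377296821519
z 0.162 [   0.5971   -0.0081   -0.3976 -221.1958] tool x,y off -0.0076342315314041915 0.0013104079266644398
z 0.167 [   0.5922   -0.0136   -0.3993 -220.9423] tool x,y off -0.014556780618790259 -0.0011637889088485344
z 0.172 [   0.5858   -0.021    -0.3907 -221.4117] tool x,y off -0.02379148160107509 -0.004322064098284989
z 0.177 [   0.5814   -0.0259   -0.3978 -221.4512] tool x,y off -0.030026549893129254 -0.00655968951986796
```

View pics/ov.png

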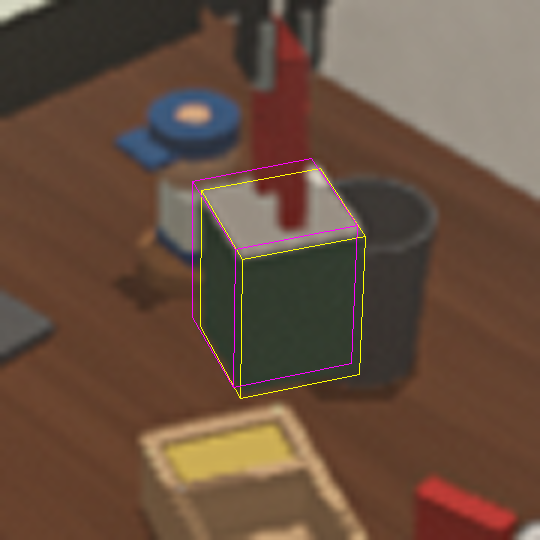

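Run:
```python
from h import *
s=read_camera("side"); st=sensors.read_state(); tp=st["tool_pos"]; yaw=st["eef_rot"][2]
o=proj(s,[.6,0,.2]).astype(int)-[45,45]
ty=np.array([np.sin(yaw),-np.cos(yaw),0]);tx=np.array([np.cos(yaw),np.sin(yaw),0])
P=lambda a,b,z:((proj(s,tp+a*tx+b*ty+[0,0,z])-o+.5)*10)
im=cv2.resize(s["img"][o[1]-10:o[1]+50,o[0]+20:o[0]+80,::-1],None,fx=10,fy=10,interpolation=2)
def dr(pts,col): 
    cv2.polylines(im,[np.array([P(*p)-[200,-100] for p in pts]).astype(int)],True,col,1)
# tips of the two fingers inner faces 22mm wide at tool z=tcp
for sg in(1,-1): dr([(-.011,sg*.006,0),(.011,sg*.006,0),(.011,sg*.006,.038),(-.011,sg*.006,.038)],(0,255,255))
# expected tab: top at 172: z offset = zt-tp ; grip pt
zt=tp[2]-.2283+.081-tp[2]
dr([(-.021,-.006,zt+.172),(.021,-.006,zt+.172),(.021,-.006,zt+.08),(-.021,-.006,zt+.08)],(255,0,255))
cv2.imwrite("pics/tips.png",im); print(tp,zt)
```

```text
[ 0.59880119 -0.00064829  0.31023845] -0.1473
```

View pics/tips.png

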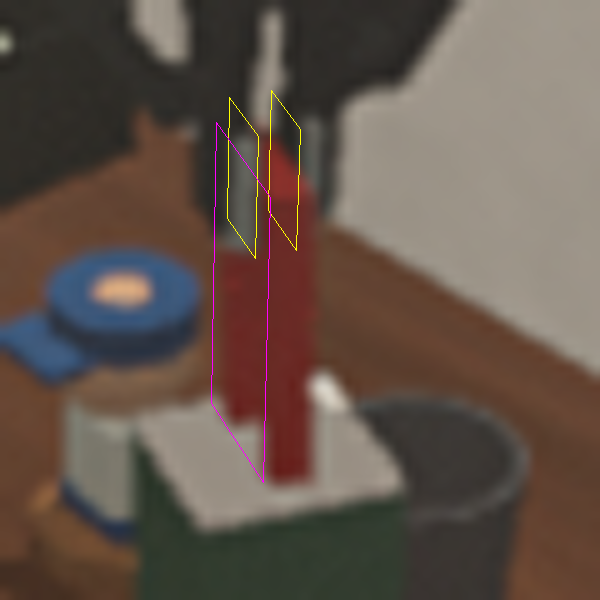

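Run:
```python
from h import *
M=[];F=[];P=[]
for i in range(25):
    read_camera("side");s=sensors.read_state();M.append(s["moment"]);F.append(s["ft_force"]);P.append(s["tool_pos"])
M=np.array(M);F=np.array(F);print(s["t"],M.mean(0),M.std(0)/5,F.mean(0),np.mean(P,0),np.std(P,0))
W=-F[:,2].mean();y=s["eef_rot"][2];m=M.mean(0)[:2];n=np.array([-np.sin(y),np.cos(y)]);print("e",m@n/W, "perp",m@[np.cos(y),np.sin(y)]/W)
```

```text
8.3833 [ 0.05670542 -0.0006252   0.01189775] [0.00619786 0.00492069 0.00714489] [ 0.02041982  0.12457647 -6.4808355 ] [ 0.5988978  -0.00138129  0.31013921] [2.45263658e-05 1.74631681e-04 4.44137992e-05]
e -0.00813720017810104 perp 0.003217559213035662
```

Camera (-7.6 mm) and wrist moment (-8 mm) agree that the tin sits about 7.5 mm off along tool -x. I'll correct for that and lower to just above the well.

Call:
jog_arm:
  increments:
    - [[0.01,0.001,0],0,0]
    - [[0.01,0.001,0.03],0,0]
    - [[0.01,0.001,0.06],0,0]
    - [[0.01,0.001,0.09],0,0]
    - [[0.01,0.001,0.115],0,0]
    - [[0.01,0.001,0.13],0,0]
    - [[0.01,0.001,0.13],0,0]
    - [[0.01,0.001,0.13],0,0]

```text
t: 9.05
tool_pos: [0.603, 0.0059, 0.2065]
eef_rot: [-3.142, 0.0, 1.183]
ft_force: [-0.2, -0.2, -6.1]
finger_gap: 0.127
grip_force: 60.9
```

```bash
cat > chk.py <<'E'
from fit import *
np.set_printoptions(precision=4,suppress=True)
for i in range(5): s=read_camera("side")
st=sensors.read_state(); tp=st["tool_pos"]; yaw=st["eef_rot"][2]; z=tp[2]-.1473
b=rect(.06,.06,0); h=.03
W["body"]=W["lid"]+[((x,y,.045),(x,y,.08)) for x,y in((-h,-h),(h,-h),(-h,h))]
tx=np.array([np.cos(yaw),np.sin(yaw)])
print(st["t"],tp,st["eef_rot"],"F",st["ft_force"],"z",z,"pred",tp[:2]-.0075*tx)
for dz in(-.003,0,.003): print(dz,fit([s],"body",[.6,-.001,-.387],z+dz))
o=proj(s,[.6,0,.1]).astype(int)-[45,45]
im=cv2.resize(s["img"][o[1]:o[1]+90,o[0]:o[0]+90,::-1],None,fx=6,fy=6,interpolation=2)
import sys;cv2.imwrite("pics/"+sys.argv[1],im)
E
python3 chk.py low.png
```

```text
9.3 [0.6032 0.0057 0.2072] [ 3.1402 -0.0009  1.1832] F [-1.0787  0.694  -6.7085] z 0.05989688798261264 pred [ 0.6003 -0.0013]
-0.003 [   0.6071    0.0047   -0.4322 -278.9263]
0 [   0.6043    0.0016   -0.448  -278.5176]
0.003 [   0.6012   -0.0018   -0.4605 -278.1045]
```

View pics/low.png

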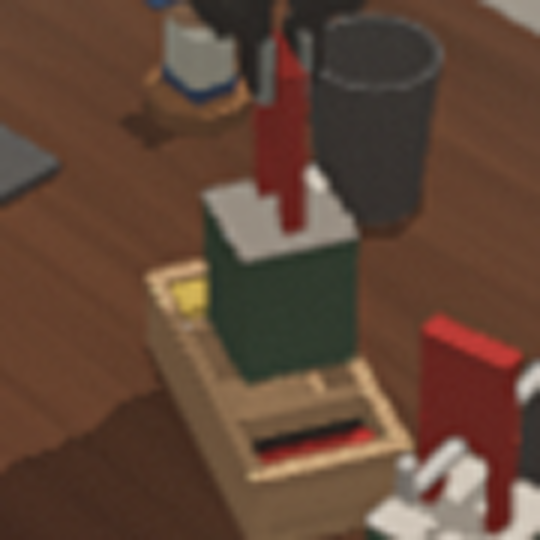

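The tin sits over the well with a little wood visible on each side. I'll lower it gently and watch the force.

Call:
jog_arm:
  increments:
    - [[0.0004,-0.0008,0.004],0,0]
    - [[0.0004,-0.0008,0.008],0,0]
    - [[0.0004,-0.0008,0.012],0,0]
    - [[0.0004,-0.0008,0.015],0,0]
    - [[0.0004,-0.0008,0.018],0,0]
    - [[0.0004,-0.0008,0.02],0,0]

```text
t: 9.8
tool_pos: [0.6021, 0.0061, 0.1897]
eef_rot: [-3.141, 0.0, 1.183]
ft_force: [0.2, 0.6, -6.8]
finger_gap: 0.13
grip_force: 60.8
```

Call:
jog_arm:
  increments:
    - [[0,0,0.003],0,0]
    - [[0,0,0.006],0,0]
    - [[0,0,0.009],0,0]
    - [[0,0,0.012],0,0]

```text
t: 10.13
tool_pos: [0.6022, 0.0062, 0.1803]
eef_rot: [3.142, 0.0, 1.183]
ft_force: [0.7, -0.6, -6.3]
finger_gap: 0.125
grip_force: 60.8
```

Base is at about 0.033 m, inside the well with no lateral force. The floor should be reached at TCP z of about 0.155.

Call:
jog_arm:
  increments:
    - [[0,0,0.004],0,0]
    - [[0,0,0.008],0,0]
    - [[0,0,0.012],0,0]
    - [[0,0,0.016],0,0]
    - [[0,0,0.02],0,0]
    - [[0,0,0.022],0,0]

```text
t: 10.63
tool_pos: [0.6021, 0.0062, 0.1624]
eef_rot: [-3.141, 0.0, 1.183]
ft_force: [-0.0, 0.3, -6.7]
finger_gap: 0.124
grip_force: 60.9
```

Call:
jog_arm:
  increments:
    - [[0,0,0.002],0,0]
    - [[0,0,0.004],0,0]
    - [[0,0,0.006],0,0]
    - [[0,0,0.006],0,0]

```text
t: 10.97
tool_pos: [0.6021, 0.0062, 0.1579]
eef_rot: [-3.141, 0.0, 1.183]
ft_force: [-0.6, 0.1, -6.7]
finger_gap: 0.123
grip_force: 60.9
```

Call:
jog_arm:
  increments:
    - [[0,0,0.0015],0,0]
    - [[0,0,0.003],0,0]
    - [[0,0,0.004],0,0]
    - [[0,0,0.004],0,0]

```text
t: 11.3
tool_pos: [0.6034, 0.0055, 0.1571]
eef_rot: [3.139, -0.001, 1.183]
ft_force: [-5.6, -2.3, 21.3]
finger_gap: 0.126
grip_force: 64.9
```

Call:
jog_arm:
  increments:
    - [[0,0,-0.001],0,0]
    - [[0,0,-0.0022],0,0]
    - [[0,0,-0.0022],0,0]

```text
t: 11.55
tool_pos: [0.6025, 0.0061, 0.1572]
eef_rot: [3.141, -0.0, 1.183]
ft_force: [0.4, -0.7, 3.3]
finger_gap: 0.125
grip_force: 62.3
```

```bash
python3 chk.py d.png
```

```text
11.8 [0.6026 0.006  0.1572] [ 3.1405 -0.0003  1.183 ] F [-0.6361 -1.4887  6.0901] z 0.009861473505172857 pred [ 0.5998 -0.001 ]
-0.003 [   0.605     0.0054   -0.4167 -297.7492]
0 [   0.6025    0.0025   -0.4181 -297.8679]
0.003 [   0.5998   -0.0004   -0.423  -297.8533]
```

It is resting on the floor with only a few N of load. I'll release, then rise.

Call:
jog_arm:
  increments:
    - [[0,0,0],0,0.2]
    - [[0,0,0],0,0.3]
    - [[0,0,0],0,0.4]
    - [[0,0,0],0,0.5]
    - [[0,0,0],0,0.5]
    - [[0,0,0],0,0.5]

```text
t: 12.3
tool_pos: [0.6022, 0.0062, 0.1566]
eef_rot: [-3.142, 0.0, 1.183]
ft_force: [0.1, 0.5, -0.2]
finger_gap: 0.496
grip_force: 0.0
```

```bash
python3 chk.py e.png
```

```text
12.55 [0.6022 0.0061 0.1567] [3.1415 0.0001 1.1832] F [ 0.1895  0.623  -0.1109] z 0.009377165282943911 pred [ 0.5994 -0.0008]
-0.003 [   0.6008    0.0004   -0.4093 -290.7634]
0 [   0.5979   -0.0026   -0.4194 -291.0198]
0.003 [   0.5954   -0.0055   -0.4206 -291.1643]
```

Released and free. I'll rise slowly, then retreat out of the camera's view.

Call:
jog_arm:
  increments:
    - [[0,0,-0.02],0,0.5]
    - [[0,0,-0.04],0,0.5]
    - [[0,0,-0.07],0,0.5]
    - [[0,0,-0.11],0,0.5]
    - [[0,0,-0.15],0,0.5]
    - [[0,0,-0.19],0,0.5]
    - [[0,0,-0.22],0,0.5]
    - [[0,0,-0.22],0,0.5]

```text
t: 13.22
tool_pos: [0.6037, 0.0058, 0.3377]
eef_rot: [3.136, -0.003, 1.183]
ft_force: [0.1, -0.1, -0.0]
finger_gap: 0.499
grip_force: 0.0
```

Call:
jog_arm:
  increments:
    - [[0.05,-0.02,-0.02],0,0.5]
    - [[0.1,-0.04,-0.02],0,0.5]
    - [[0.15,-0.06,-0.02],0,0.5]
    - [[0.2,-0.08,-0.02],0,0.5]
    - [[0.25,-0.1,-0.02],0,0.5]
    - [[0.3,-0.12,-0.02],0,0.5]
    - [[0.3,-0.12,-0.02],0,0.5]
    - [[0.3,-0.12,-0.02],0,0.5]

```text
t: 13.88
tool_pos: [0.6029, 0.2693, 0.3472]
eef_rot: [-3.14, 0.001, 1.189]
ft_force: [0.4, -0.6, -0.3]
finger_gap: 0.502
grip_force: 0.0
```

Run:
```python
from fit import *
np.set_printoptions(precision=4,suppress=True)
t=read_camera("top");s=read_camera("side");print(sensors.read_state()["t"],sensors.read_state()["tool_pos"])
for n,ps in(("both",[t,s]),("top",[t]),("side",[s])):
  print(n,"org",fit(ps,"organiser",[.6,-.001,-.387])[:3])
  for z in(.008,.020): print(z,fit(ps,"tin",[.6,-.001,-.387],z))
  print("b",fit(ps,"tin",[.501,-.222,.16],.081))
```

```text
13.9833 [0.6039 0.2646 0.348 ]
both org [ 0.6013  0.0022 -0.3849]
0.008 [   0.6026   -0.0004   -0.3964 -350.3152]
0.02 [   0.5976    0.0013   -0.3704 -291.2817]
b [   0.501    -0.2221    0.1619 -332.1137]
top org [ 0.6063  0.0042 -0.3788]
0.008 [   0.604     0.0013   -0.3753 -392.0597]
0.02 [   0.6012    0.0008   -0.368  -391.6188]
b [   0.5047   -0.2196    0.1556 -379.2674]
side org [ 0.5988 -0.0007 -0.3857]
0.008 [   0.6016   -0.0012   -0.4358 -318.3496]
0.02 [   0.5904   -0.0131   -0.4382 -317.2901]
b [   0.5013   -0.2257    0.1893 -331.819 ]
```

The joint fit puts the tin at floor height (z 0.008), centred within about 3 mm and upright, and tin_b hasn't moved.

```bash
python3 -c "
from h import *
print(hand_in())"
```

```text
the job is handed in; nothing more can be done
None
```

The full canister (tin_a, about 6.5 N) stands upright in the wooden organiser's well, centred within about 3 mm by the final camera fit; the empty tin_b was never touched and still hangs on its hook, and I handed the job in at about 14 s without getting a verdict back.

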